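Set the shoe-polishing stand to the red clip's size

TASK

Set the shoe-polishing stand on the credenza to my size: draw the black knob of the spring plunger up out of its hole, slide the outer tube with the heel rest along to the red clip, and let the pin drop fully home into the hole that the red clip marks. The clip shows that hole only roughly, so let the pin ride on the tube and feel for the hole, gently, without ramming the pin sideways against the edge of a hole. Then let go, and leave everything else on the slab where it is.

Things in the scene. Friction and masses are not known exactly. Their poses are not given: they have to be found in the camera images.
- stand: Shoe-polishing stand, fixed on the slab: walnut base board, 140 x 470 mm, top 22 mm up. Origin: on the slab, under the centre line of its level inner tube; y runs along the tube, z up. Wooden toe rest at y -330 to -227 mm, up to 135 mm high; end bracket at y +112 mm, 74 mm high. Clips sit on a brass strip on the +x side.
- tube: Square 30 mm steel inner tube, fixed in the stand, upper face 70 mm above the slab. Origin and axes as stand. In its upper face, on the centre line (x = 0), four round 10 mm holes in a row, unevenly spaced 24 to 27 mm. The pin starts in the first (the -y end); each of the other three has a clip. Bare tube before, between and after the holes.
- sleeve: Outer tube, 38 mm square, top 74 mm above the slab, slides along the stand's y only (2.5 N friction; -6 to +100 mm from its start). Origin: on the slab under the plunger's axis; axes as stand. Reaches y -125 to +25 mm; heel rest (disc 54 mm, 112 to 132 mm up) at y -100 mm. The plunger's bush (16 mm thick, on a 21 mm nut) stands on it up to 87 mm.
- knob (a point): Centre of the spring plunger's black cylindrical upright knob, 26 mm across, 20 mm high, on an 8 mm stem, over the sleeve's origin. 101 mm above the slab with the pin home; it rises with the plunger. Knob and sleeve move together along the stand's y: pushing the knob sideways slides the sleeve while the pin is out of the holes.
- plunger (a joint): Lift of knob and pin in m. 0: home, the flat-ended 8 mm pin stands 8 mm deep in a 10 mm hole and locks the sleeve (1 mm play each way). About 0.008: pin rests on the tube between holes. 0.012: end of travel. A spring presses it down, 6 N at 0 to 9 N at 0.012; let go, it falls by itself into a hole that is less than about 1 mm off.
- clip_red: Red spring clip (the asker's size), 26 x 10 x 16 mm, pushed by hand onto the brass strip beside the tube. Origin: centre of its underside, 46 mm to the +x side of the tube's centre line; axes as stand. It marks the hole nearest to it along the tube, but only by eye: that hole lies a few mm, at most 7, to one side or the other (along y) of the clip's origin.
- clip_white: White spring clip (another person's size), 26 x 10 x 16 mm, pushed by hand onto the brass strip beside the tube. Origin: centre of its underside, 46 mm to the +x side of the tube's centre line; axes as stand. It marks the hole nearest to it along the tube, but only by eye: that hole lies a few mm, at most 7, to one side or the other (along y) of the clip's origin.
- clip_blue: Blue spring clip (another person's size), 26 x 10 x 16 mm, pushed by hand onto the brass strip beside the tube. Origin: centre of its underside, 46 mm to the +x side of the tube's centre line; axes as stand. It marks the hole nearest to it along the tube, but only by eye: that hole lies a few mm, at most 7, to one side or the other (along y) of the clip's origin.
- brush: Shoe brush lying bristles down near the base board's -x side, 52 x 155 x 50 mm. Origin: centre of its underside. To be left alone.
- tin: Round polish tin, 74 mm across, 23 mm high, green lid, near the base board's +x side. Origin: centre of its underside. To be left alone.
- trinket_box: Stainless trinket box with a press button on its front, 75 x 100 x 48 mm. Origin: centre of its underside. To be left alone.
- jar: Frosted glass diffuser jar with a wooden ball stopper, 84 mm across, 141 mm high. Origin: centre of its underside. To be left alone.
- catchall: Black ceramic catchall bowl, 156 mm across, 36 mm high. Origin: centre of its underside. To be left alone.
- shoehorn: Flat wooden shoehorn, 44 x 372 x 8 mm, lying along its own y. Origin: underside, 170 mm from the handle's end. To be left alone.
- remote: White plastic garage remote, 36 x 62 x 13 mm. Origin: centre of its underside. To be left alone.

How it is judged:
By the outcome, as a careful person would: the job done as asked, in the order asked, and still so for the second after the job is handed in, with the robot touching nothing.
It also fails if it takes over 51 s, if anything falls off the work surface, if the arm or the gripper's body presses on something with over 40 N, if the wrist force passes 120 N, or if a joint passes its speed limit or range.

ROBOT

A 6-joint arm with a two-finger parallel gripper is mounted at the origin on the work surface. World frame = base frame: x ahead of the robot, y to its left, z up, the work surface at z = 0. Lengths are in m, angles in degrees, forces in N, time in s.
With the tool pointing down it reaches from about 0.35 to 0.925 m from the base axis. Payload 6.4 kg.
Tool frame: the origin (TCP) lies at the very end of the fingers, on their centre line; the grasp point (between the pads) lies arm.tcp_to_grasp behind it (arm.tcp_to_grasp is the distance from the TCP to the grasp point, in m); z points along the fingers, y is the direction in which the jaws open and shut (so a half turn about z gives the same grasp; the last joint's range is limited). The gripper opens to 85 mm and grips with 20 to 120 N. Pads are 22 mm wide; open, the fingers measure 114 mm over their backs; the gripper's body (76 mm by 85 mm) begins 54 mm behind the grasp point. The pads swing forward as they close: fully open they stand 13 mm farther back than shut.
Start: joints at [56.144, 14.043, 89.255, -0, 76.702, -9.975], TCP at [0.263, 0.594, 0.231] pointing down, gripper open.
Joint ranges: [-179.41, 179.41], [-58.25, 129.5], [7.25, 145.43], [-54.29, 234.29], [11.92, 165.04], [-157.13, 157.13]. Speed limits (degrees/s): [147.25, 147.25, 180, 180, 180, 180].

INTERFACE

Orientations are given as a 3x3 rotation matrix whose columns are the frame's x, y, z axes.
In Python, from cell import arm gives the robot as it stands. The module is installed in compiled form; this text tells all that it offers.
- The arm moves only by the tool send_rows, never from a script. Its arguments are lists of equal length, an entry for each row: "offset": the shift along the world's x, y, z in mm, a list of three; "dr": the turn, a rotation vector about the world's x, y, z in degrees, a list of three; "gripper": the finger opening in mm, from 0 to 85.4. In form: {"offset": [[dx, dy, dz], ...], "dr": [[wx, wy, wz], ...], "gripper": [gripper, ...]}. A call has 1 to 20 rows; each row shifts and turns the pose as measured when the row begins; what a row does not reach is not made up. A row lasts 1/8 s, in which the tool goes at most 62.5 mm and 10.7 degrees, less where a joint would pass 70% of its speed; a pose out of reach is approached as far as the arm can. A call with a gripper value outside its range is refused whole. The fingers move at their own pace and stop on an object; the grip force is fixed at half the most. Time passes only in rows, so rows that do not move let the fingers close. It gives the time, the measured TCP pose, the force and the opening at its end, in the units of the state.
- arm.state(): the state, without advancing time (a new reading comes with each control period).
- arm.read_camera(name): name is "scene" or "top" or "wrist"; returns the picture (400x640x3 uint8, red, green, blue); there is no depth.
- arm.calibration(name): a dict with "camera_matrix" (3x3 intrinsics, pixels), "xyz" and "rotation" of the camera in the world; the wrist camera has in their place "mount" (4x4, takes a point from camera to tool coordinates, whose origin is the TCP and whose axes are the flange's). Camera axes: x right, y down, z forward; pixel columns grow to the right and rows downward; lengths in m; the calibration is good to about 2 mm. The wrist camera is an equidistant fisheye: a pixel r from the principal point sees the ray r / f radians off the axis. A picture is of the moment at which its call begins: read the wrist's pose just before it. calibration takes no time and is no camera call.
- arm.close_job(): hands the job in, once; it reports no verdict.
The state is a dict: "t": time; "joint_positions": joint angles; "qvel": joint speeds; "joint_torque": joint torques, N m; "ee_pos": TCP position; "ee_rot": TCP orientation; "ft_force": force on the tool from outside, world axes, zero at the start; "moment": the same for the moment, N m; "opening": finger opening in m.
Only numpy, scipy, OpenCV 4.12 (cv2) and the standard library are available. Lean on these libraries where they do the work, as an engineer would, in place of code of your own. Each camera call takes 0.05 s, during which the arm holds its last target.

## Working session

There is one attempt and no reset: what is moved stays moved. The work goes in short steps, Python scripts to look and compute and a tool call to move; the robot and the scene stay as the last step left them, time stands still between calls to the robot, and variables do not carry over. Pictures are saved under pics/ and viewed, and the job is handed in when it is done.

Besides the shell and the picture viewer there is one more tool, called after "Request:" as name(argument=value, ...) on one line, values as JSON. send_rows: Moves the arm, as the interface text tells. Its arguments: {"type":"object","properties":{"offset":{"type":"array"},"dr":{"type":"array"},"gripper":{"type":"array"}},"required":["offset","dr","gripper"]}

```bash
mkdir -p pics
python3 - <<'E'
from cell import arm
import cv2,numpy as np
s=arm.state();print(s);print(arm.tcp_to_grasp)
for n in("scene","top","wrist"):
    print(n,arm.calibration(n))
    cv2.imwrite(f"pics/{n}0.png",arm.read_camera(n)[:,:,::-1])
E
```

```text
{'t': 0.0, 'joint_positions': array([ 5.61442549e+01,  1.40849849e+01,  8.93263370e+01,  3.98882442e-04,
        7.67040301e+01, -9.97536498e+00]), 'qvel': array([-0.14227865, -0.058988  ,  0.04900985,  0.07801242,  0.00594182,
       -0.03850721]), 'joint_torque': array([ 2.18855290e-03, -4.29500020e+01, -3.26139700e+01,  5.81803405e-06,
        5.15165651e-03,  2.21595499e-06]), 'ee_pos': array([0.26280627, 0.59387007, 0.2301573 ]), 'ee_rot': array([[-9.14391784e-01,  4.04828847e-01, -1.12722672e-03],
       [ 4.04830260e-01,  9.14390331e-01, -1.66813092e-03],
       [ 3.55417695e-04, -1.98166069e-03, -9.99997973e-01]]), 'ft_force': array([ 0.02366196, -0.73922772, -0.33172413]), 'moment': array([-0.01624929,  0.02565073,  0.09506607]), 'opening': 0.08570330915846122}
0.0187
scene {'camera_matrix': array([[383.87252489,   0.        , 318.67428271],
       [  0.        , 383.87252489, 200.89030682],
       [  0.        ,   0.        ,   1.        ]]), 'xyz': array([ 1.03966428, -0.59429854,  0.82147109]), 'rotation': array([[ 0.74170183,  0.48232424, -0.46609197],
       [ 0.6707085
[... 299 characters left out ...]
.2869933 ]), 'rotation': array([[ 0.01365766, -0.98883554,  0.14838376],
       [-0.99957545, -0.01732161, -0.02342815],
       [ 0.02573684, -0.14800079, -0.98865231]])}
wrist {'camera_matrix': array([[309.70691629,   0.        , 320.25591243],
       [  0.        , 309.70691629, 199.61853908],
       [  0.        ,   0.        ,   1.        ]]), 'mount': array([[ 9.01786305e-04, -9.60280229e-01, -2.79035964e-01,
         7.03661889e-02],
       [ 9.99999588e-01,  8.94515948e-04,  1.53385083e-04,
        -3.88872366e-04],
       [ 1.02309457e-04, -2.79035988e-01,  9.60280640e-01,
        -1.43246072e-01],
       [ 0.00000000e+00,  0.00000000e+00,  0.00000000e+00,
         1.00000000e+00]])}
```

View pics/scene0.png

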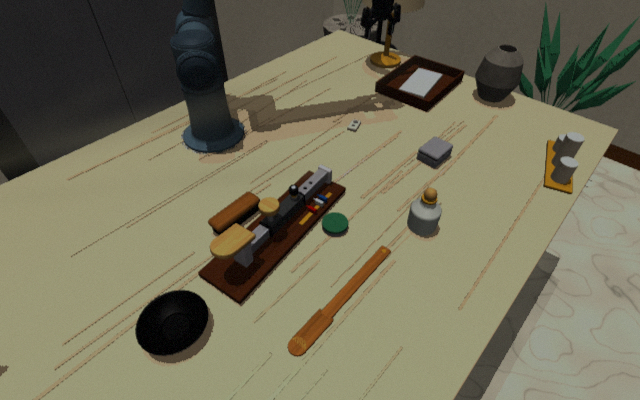

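View pics/top0.png

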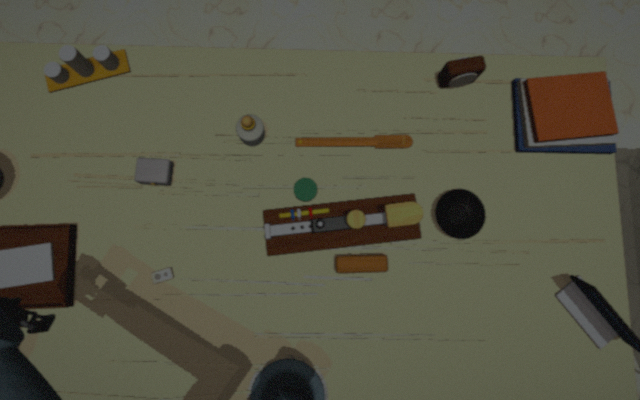

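View pics/wrist0.png

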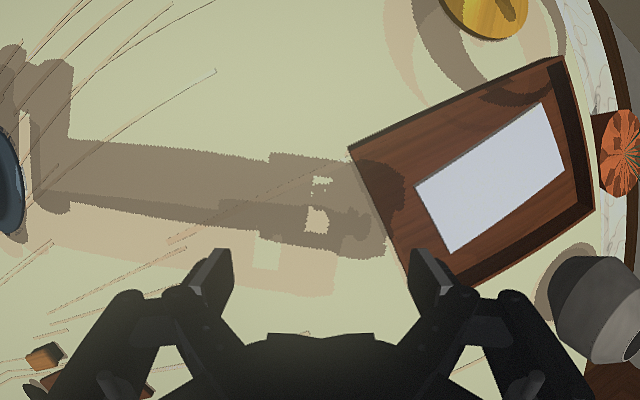

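```bash
cat > h.py <<'E'
import numpy as np,cv2
from cell import arm
def ray(n,u,v):
    c=arm.calibration(n);d=np.linalg.inv(c['camera_matrix'])@[u,v,1];return c['xyz'],c['rotation']@d
def onz(n,u,v,z):
    p,d=ray(n,u,v);return p+d*(z-p[2])/d[2]
def proj(n,P):
    c=arm.calibration(n);q=c['camera_matrix']@(c['rotation'].T@(np.asarray(P)-c['xyz']));return q[:2]/q[2]
def wpose():
    s=arm.state();T=np.eye(4);T[:3,:3]=s['ee_rot'];T[:3,3]=s['ee_pos'];return T@arm.calibration('wrist')['mount']
def wonz(T,u,v,z):
    K=arm.calibration('wrist')['camera_matrix'];a=(u-K[0,2])/K[0,0];b=(v-K[1,2])/K[0,0];r=np.hypot(a,b)+1e-12
    d=T[:3,:3]@np.array([a/r*np.sin(r),b/r*np.sin(r),np.cos(r)]);p=T[:3,3];return p+d*(z-p[2])/d[2]
E
python3 - <<'E'
import cv2
a=cv2.imread('pics/top0.png')[185:265,255:430];cv2.imwrite('pics/t1.png',cv2.resize(a,None,fx=4.5,fy=4.5,interpolation=cv2.INTER_CUBIC)*1)
a=cv2.imread('pics/scene0.png')[160:300,195:355];cv2.imwrite('pics/s1.png',cv2.resize(a,None,fx=4.2,fy=4.2,interpolation=cv2.INTER_CUBIC))
E
```

```text
(no output)
```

View pics/t1.png

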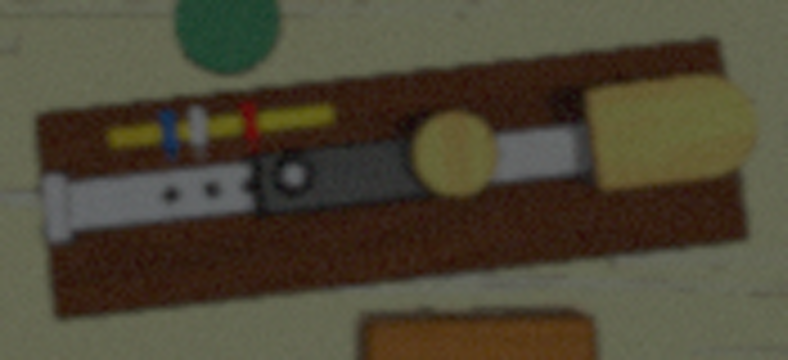

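View pics/s1.png

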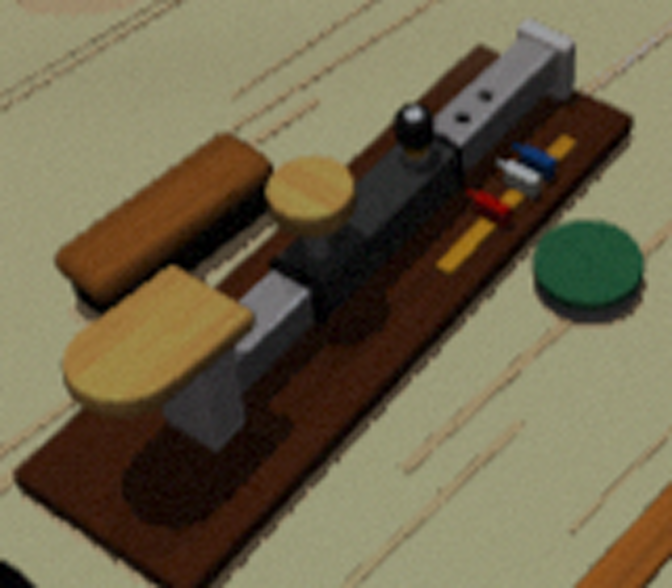

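Run:
```python
from h import *
f=lambda x,y,z:onz('top',255+x/4.5-.4,185+y/4.5-.4,z)
print('knob',f(293,176,.109))
for h in[(252,185),(212,189),(171,194)]:print('hole',f(*h,.07))
for h in[(250,123),(198,128),(170,132)]:print('clip',f(*h,.034))
b=[f(*h,.022) for h in[(40,114),(717,40),(747,240),(58,318)]]
for x in b:print('base',x)
d=b[0]-b[1];print(np.degrees(np.arctan2(-d[0],d[1])))
d=b[3]-b[2];print(np.degrees(np.arctan2(-d[0],d[1])))
print('tin',f(227,22,.023)); print('rest',f(455,153,.132))
```

```text
knob [ 0.49168213 -0.08473955  0.109     ]
hole [ 0.489216   -0.05980044  0.07      ]
hole [ 0.48622668 -0.03412701  0.07      ]
hole [ 0.48258895 -0.00786983  0.07      ]
clip [ 0.53385787 -0.05833764  0.034     ]
clip [ 0.52992609 -0.02381698  0.034     ]
clip [ 0.52693797 -0.00527936  0.034     ]
base [0.53905647 0.08241513 0.022     ]
base [ 0.59763176 -0.37551826  0.022     ]
base [ 0.46196159 -0.39286368  0.022     ]
base [0.40354525 0.06625928 0.022     ]
7.289249476474286
7.25104676179531
tin [ 0.60380413 -0.04185176  0.023     ]
rest [ 0.50522834 -0.18324797  0.132     ]
```

Request:
send_rows(offset=[[16,-48,-2],[16,-48,-2],[16,-48,-2],[16,-48,-2],[16,-48,-2],[16,-48,-2],[16,-48,-2],[16,-48,-2],[16,-48,-2],[16,-48,-2],[16,-48,-2],[16,-48,-2],[16,-48,-2],[16,-48,-2],[0,0,0]], dr=[[0,0,-4.2],[0,0,-4.2],[0,0,-4.2],[0,0,-4.2],[0,0,-4.2],[0,0,-4.2],[0,0,-4.2],[0,0,-4.2],[0,0,-4.2],[0,0,-4.2],[0,0,-4.2],[0,0,-4.2],[0,0,-4.2],[0,0,-4.2],[0,0,0]], gripper=[85,85,85,85,85,85,85,85,85,85,85,85,85,85,85])

```text
t: 2.02
ee_pos: [0.4881, -0.1006, 0.1987]
ee_rot: [[-0.095, 0.996, -0.001], [0.996, 0.095, -0.001], [-0.0, -0.001, -1.0]]
ft_force: [-0.3, 1.5, 0.0]
opening: 0.0847
```

Run:
```python
from h import *
T=wpose();im=arm.read_camera('wrist');np.save('T1.npy',T)
cv2.imwrite('pics/w1.png',im[:,:,::-1]);print(arm.state()['ee_pos'],arm.state()['ee_rot'],arm.state()['t'],T)
```

```text
[ 0.48758463 -0.09914705  0.19854457] [[-9.67188864e-02  9.95310118e-01 -1.79620881e-03]
 [ 9.95311700e-01  9.67192264e-02  1.03190870e-04]
 [ 2.76434844e-04 -1.77780714e-03 -9.99998381e-01]] 2.075 [[ 9.95419694e-01  9.18675735e-02  2.64571851e-02  4.81551003e-01]
 [ 9.56011955e-02 -9.55924732e-01 -2.77611812e-01 -3.07623180e-02]
 [-2.12446019e-04  2.78869604e-01 -9.60328954e-01  3.41949103e-01]
 [ 0.00000000e+00  0.00000000e+00  0.00000000e+00  1.00000000e+00]]
```

View pics/w1.png

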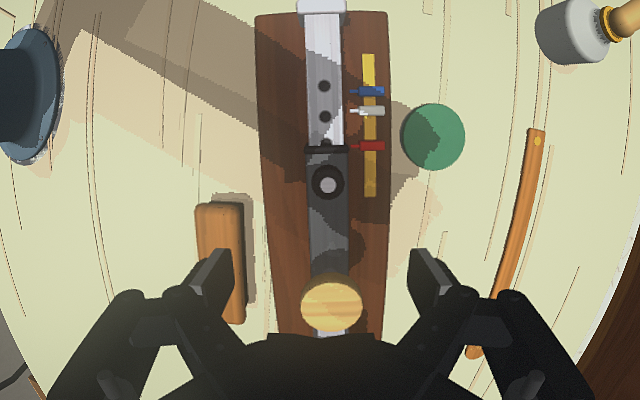

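Run:
```python
import cv2
a=cv2.imread('pics/w1.png')[70:220,270:410];cv2.imwrite('pics/w1z.png',cv2.resize(a,None,fx=4,fy=4,interpolation=cv2.INTER_CUBIC))
```

```text
(no output)
```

View pics/w1z.png

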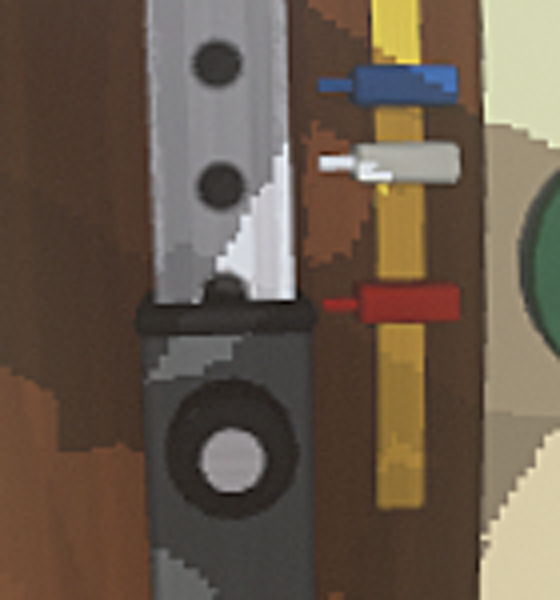

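Run:
```python
from h import *
T=np.load('T1.npy')
f=lambda x,y,z:wonz(T,270+x/4-.4,70+y/4-.4,z)
yv=np.array([-.1265,.992,0]);xv=np.array([.992,.1265,0])
k=f(233,460,.111);print('knob',k)
k2=f(232,517,.111-.001);k3=f(232,380,.091);print('knob edges near/far',k2,k3)
for n,h in dict(h4top=(217,64,.07),h3=(220,186,.07),h2top=(225,272,.07),h3top=(220,160,.07),h4t=(217,38,.07),red=(409,303,.036),white=(409,164,.036),blue=(407,85,.036)).items():
    p=f(*h);print(n,p,'along',(p-k)@yv*1e3,'across',(p-k)@xv*1e3)
for z in(.111,):
  for s in((166,449),(299,449)):print(f(*s,.101))
```

```text
knob [ 0.49256164 -0.08503646  0.111     ]
knob edges near/far [ 0.4935797  -0.09664561  0.11      ] [ 0.49160237 -0.07294902  0.091     ]
h4top [ 0.48234627 -0.00725677  0.07      ] along 78.44969485194272 across -0.29451980054221044
h3 [ 0.48558136 -0.03390785  0.07      ] along 51.60258401636809 across -0.45666646651599546
h2top [ 0.48851321 -0.05264155  0.07      ] along 32.647874343321384 across 0.08191766915561358
h3top [ 0.48502808 -0.02822658  0.07      ] along 57.30838984693272 across -0.28684264783369645
h4t [ 0.4817935  -0.00152238  0.07      ] along 84.20813364006344 across -0.11746482211718962
red [ 0.53581538 -0.05817811  0.036     ] along 21.171880866377958 across 46.305287173707704
white [ 0.53175413 -0.02364939  0.036     ] along 55.938118239490606 across 46.644414857021225
blue [ 0.52914933 -0.00410943  0.036     ] along 75.65126717452274 across 46.532257230174665
[ 0.47950527 -0.0864183   0.101     ]
[ 0.50594519 -0.0838524   0.101     ]
```

Request:
send_rows(offset=[[2.5,7,-20],[2.5,7,-25],[0,0,-25],[0,0,-20],[0,0,-15],[0,0,0]], dr=[[0,0,0.9],[0,0,0.8],[0,0,0],[0,0,0],[0,0,0],[0,0,0]], gripper=[60,60,60,60,60,60])

```text
t: 2.82
ee_pos: [0.4906, -0.0779, 0.0906]
ee_rot: [[-0.137, 0.991, -0.002], [0.991, 0.137, 0.002], [0.002, -0.002, -1.0]]
ft_force: [-0.4, -0.6, 0.4]
opening: 0.0599
```

Request:
send_rows(offset=[[1.8,-6,-4],[0,0,0],[0,0,0]], dr=[[0,0,-0.6],[0,0,0],[0,0,0]], gripper=[60,60,60])

```text
t: 3.2
ee_pos: [0.494, -0.0847, 0.0884]
ee_rot: [[-0.126, 0.992, 0.001], [0.992, 0.126, 0.0], [0.0, 0.001, -1.0]]
ft_force: [0.5, 0.8, -0.6]
opening: 0.0601
```

Request:
send_rows(offset=[[-1.2,0,-4.5],[0,0,0]], dr=[[0,0,0],[0,0,0]], gripper=[50,50])

```text
t: 3.45
ee_pos: [0.493, -0.0849, 0.0842]
ee_rot: [[-0.126, 0.992, 0.002], [0.992, 0.126, -0.0], [-0.001, 0.002, -1.0]]
ft_force: [-0.3, -0.3, -0.5]
opening: 0.0498
```

Run:
```python
from h import *
im=arm.read_camera('wrist')
cv2.imwrite('pics/w2.png',im[:,:,::-1]);s=arm.state();print(s['ee_pos'],s['ft_force'])
```

```text
[ 0.49323719 -0.08498575  0.08445402] [-0.55407793 -0.24297654  0.8260007 ]
```

View pics/w2.png

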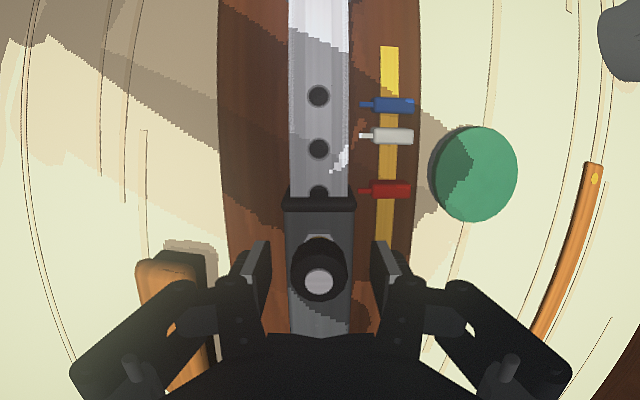

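Request:
send_rows(offset=[[0,0,0],[0,0,0],[0,0,0],[0,0,0]], dr=[[0,0,0],[0,0,0],[0,0,0],[0,0,0]], gripper=[35,20,20,20])

```text
t: 4.0
ee_pos: [0.4922, -0.0851, 0.0849]
ee_rot: [[-0.127, 0.992, -0.001], [0.992, 0.127, -0.001], [-0.001, -0.001, -1.0]]
ft_force: [-0.3, -0.6, 0.6]
opening: 0.0242
```

Request:
send_rows(offset=[[0,0,2.5],[0,0,2.5],[0,0,2.5],[0,0,2],[0,0,0]], dr=[[0,0,0],[0,0,0],[0,0,0],[0,0,0],[0,0,0]], gripper=[20,20,20,20,20])

```text
t: 4.62
ee_pos: [0.492, -0.0851, 0.0927]
ee_rot: [[-0.126, 0.992, 0.001], [0.992, 0.126, -0.001], [-0.001, 0.001, -1.0]]
ft_force: [3.5, -0.9, -8.4]
opening: 0.0241
```

Request:
send_rows(offset=[[0,0,2],[0,0,0],[0,0,0]], dr=[[0,0,0],[0,0,0],[0,0,0]], gripper=[20,20,20])

```text
t: 5.0
ee_pos: [0.492, -0.085, 0.0946]
ee_rot: [[-0.126, 0.992, 0.001], [0.992, 0.126, -0.001], [-0.001, 0.001, -1.0]]
ft_force: [3.8, -1.9, -8.2]
opening: 0.0249
```

Run:
```python
from h import *
im=arm.read_camera('scene')
cv2.imwrite('pics/s2.png',cv2.resize(im[140:300,195:355,::-1],None,fx=3.7,fy=3.7,interpolation=cv2.INTER_CUBIC));s=arm.state();print(s['ee_pos'],s['ft_force'])
```

```text
[ 0.49205462 -0.08503122  0.09459159] [ 3.23779153 -1.28529055 -9.05307552]
```

View pics/s2.png

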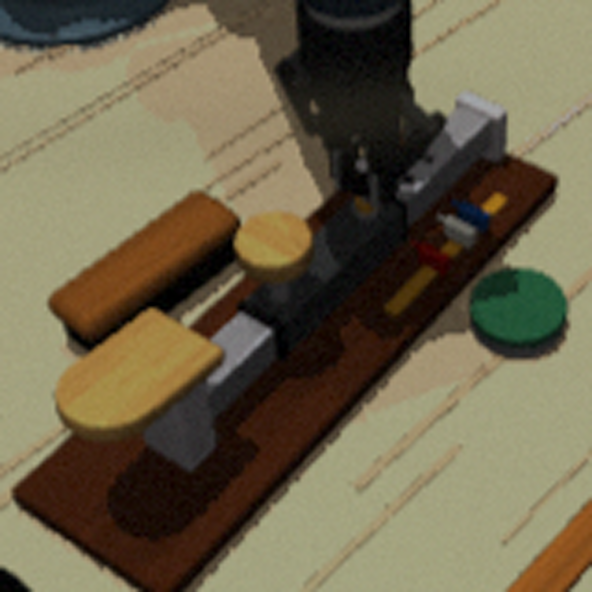

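Request:
send_rows(offset=[[-0.4,3,0],[-0.5,4,0],[-0.5,4,0],[-0.5,4,0],[-0.3,2,0],[0,0,0],[0,0,0]], dr=[[0,0,0],[0,0,0],[0,0,0],[0,0,0],[0,0,0],[0,0,0],[0,0,0]], gripper=[20,20,20,20,20,20,20])

```text
t: 5.92
ee_pos: [0.4897, -0.0667, 0.0946]
ee_rot: [[-0.126, 0.992, 0.001], [0.992, 0.126, -0.001], [-0.001, 0.001, -1.0]]
ft_force: [4.1, -1.4, -7.9]
opening: 0.0241
```

Request:
send_rows(offset=[[0,0,-1],[0,0,-1],[0,0,0],[0,0,0]], dr=[[0,0,0],[0,0,0],[0,0,0],[0,0,0]], gripper=[20,20,20,20])

```text
t: 6.42
ee_pos: [0.4897, -0.0667, 0.093]
ee_rot: [[-0.126, 0.992, 0.0], [0.992, 0.126, -0.0], [-0.0, 0.0, -1.0]]
ft_force: [2.3, -1.1, -7.6]
opening: 0.0241
```

Request:
send_rows(offset=[[0,0,-0.7],[0,0,0],[0,0,0]], dr=[[0,0,0],[0,0,0],[0,0,0]], gripper=[20,20,20])

```text
t: 6.8
ee_pos: [0.4897, -0.0667, 0.0929]
ee_rot: [[-0.126, 0.992, 0.0], [0.992, 0.126, -0.0], [-0.0, 0.0, -1.0]]
ft_force: [2.1, -1.0, -5.1]
opening: 0.024
```

Request:
send_rows(offset=[[-0.2,1.5,-0.8],[-0.2,1.5,-0.8],[-0.1,1,-0.8],[0,0,-0.5]], dr=[[0,0,0],[0,0,0],[0,0,0],[0,0,0]], gripper=[20,20,20,20])

```text
t: 7.3
ee_pos: [0.4898, -0.0664, 0.0928]
ee_rot: [[-0.127, 0.992, -0.001], [0.992, 0.127, -0.008], [-0.008, -0.002, -1.0]]
ft_force: [-0.6, 0.3, 1.3]
opening: 0.0242
```

Request:
send_rows(offset=[[-0.25,2,0]], dr=[[0,0,0]], gripper=[20])

```text
t: 7.42
ee_pos: [0.4896, -0.0649, 0.0929]
ee_rot: [[-0.127, 0.992, -0.0], [0.992, 0.127, -0.01], [-0.009, -0.002, -1.0]]
ft_force: [0.3, -4.8, -3.7]
opening: 0.0245
```

Request:
send_rows(offset=[[-0.25,2,-0.3],[-0.25,2,-0.3]], dr=[[0.3,0,0],[0.3,0,0]], gripper=[20,20])

```text
t: 7.68
ee_pos: [0.4892, -0.0618, 0.0926]
ee_rot: [[-0.128, 0.992, -0.0], [0.992, 0.128, -0.002], [-0.001, -0.0, -1.0]]
ft_force: [-0.6, -4.7, -1.2]
opening: 0.0237
```

Request:
send_rows(offset=[[-0.2,1.7,-0.4]], dr=[[0.1,0,0]], gripper=[20])

```text
t: 7.8
ee_pos: [0.4891, -0.0606, 0.0924]
ee_rot: [[-0.128, 0.992, -0.0], [0.992, 0.128, -0.001], [-0.001, -0.0, -1.0]]
ft_force: [-0.7, -4.2, -1.1]
opening: 0.0242
```

Request:
send_rows(offset=[[-0.2,1.4,-0.5]], dr=[[0,0,0]], gripper=[20])

```text
t: 7.92
ee_pos: [0.4887, -0.059, 0.0914]
ee_rot: [[-0.128, 0.992, -0.0], [0.992, 0.128, -0.001], [-0.001, -0.0, -1.0]]
ft_force: [2.0, -1.4, -8.3]
opening: 0.0244
```

Request:
send_rows(offset=[[0,0,-1.5],[0,0,-1.5]], dr=[[0,0,0],[0,0,0]], gripper=[20,20])

```text
t: 8.18
ee_pos: [0.4886, -0.0582, 0.0871]
ee_rot: [[-0.128, 0.992, 0.0], [0.992, 0.128, 0.0], [0.0, 0.0, -1.0]]
ft_force: [3.8, -1.7, -7.5]
opening: 0.0242
```

Request:
send_rows(offset=[[0,0,-1.5],[0,0,-0.5],[0,0,0],[0,0,0]], dr=[[0,0,0],[0,0,0],[0,0,0],[0,0,0]], gripper=[20,20,20,20])

```text
t: 8.68
ee_pos: [0.4886, -0.0581, 0.085]
ee_rot: [[-0.128, 0.992, -0.0], [0.992, 0.128, 0.001], [0.001, 0.0, -1.0]]
ft_force: [2.5, -1.7, -6.8]
opening: 0.0239
```

Request:
send_rows(offset=[[0,0,-0.3],[0,0,0],[0,0,0],[0,0,0],[0,0,0]], dr=[[0,0,0],[0,0,0],[0,0,0],[0,0,0],[0,0,0]], gripper=[20,30,45,55,55])

```text
t: 9.3
ee_pos: [0.4894, -0.0577, 0.0866]
ee_rot: [[-0.128, 0.992, 0.001], [0.992, 0.128, 0.001], [0.001, 0.001, -1.0]]
ft_force: [0.3, -0.9, -0.9]
opening: 0.0551
```

Request:
send_rows(offset=[[0,0,10],[0,0,25],[0,0,40],[0,0,40],[0,0,0],[0,0,0]], dr=[[0,0,0],[0,0,0],[0,0,0],[0,0,0],[0,0,0],[0,0,0]], gripper=[55,55,60,60,60,60])

```text
t: 10.05
ee_pos: [0.4887, -0.0573, 0.2075]
ee_rot: [[-0.128, 0.992, 0.002], [0.992, 0.128, 0.001], [0.001, 0.002, -1.0]]
ft_force: [-0.5, 0.0, 0.2]
opening: 0.0603
```

Run:
```python
from h import *
T=wpose();np.save('T3.npy',T);im=arm.read_camera('wrist')
cv2.imwrite('pics/w3.png',im[:,:,::-1]);a=im[60:220,260:420,::-1]
cv2.imwrite('pics/w3z.png',cv2.resize(a,None,fx=3.7,fy=3.7,interpolation=cv2.INTER_CUBIC))
im=arm.read_camera('scene')
cv2.imwrite('pics/s3.png',cv2.resize(im[140:300,195:355,::-1],None,fx=3.7,fy=3.7,interpolation=cv2.INTER_CUBIC));s=arm.state();print(s['ee_pos'],s['ft_force'],s['t'])
```

```text
[ 0.48871095 -0.05738164  0.20716686] [-0.14585794 -0.48757825  0.238708  ] 10.15
```

View pics/w3z.png

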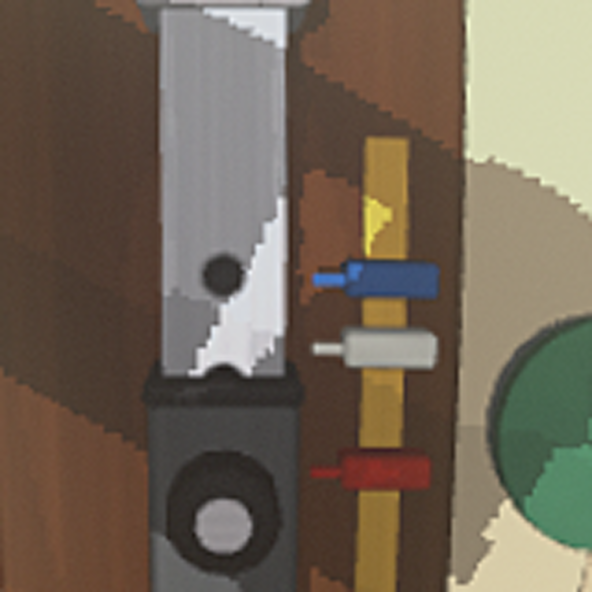

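View pics/s3.png

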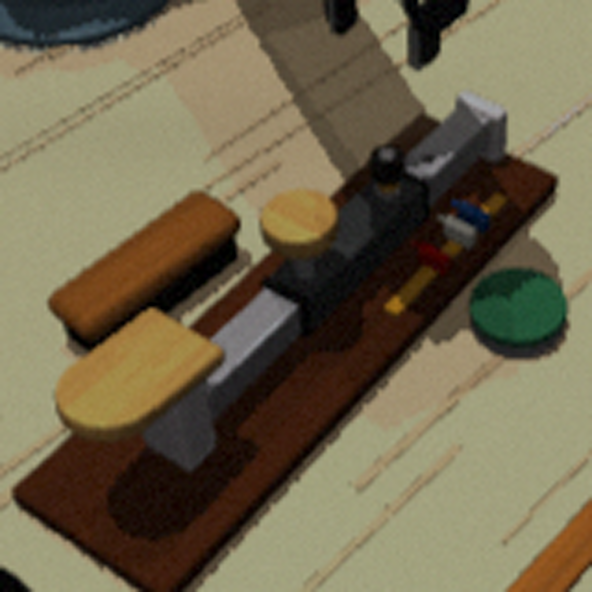

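Run:
```python
from h import *
T=np.load('T3.npy')
k=wonz(T,260+223/3.7-.4,60+526/3.7-.4,.111);print(k,'moved',k-[.49256,-.08504,.111])
for z in(.111,.119):
    k=wonz(T,260+223/3.7-.4,60+526/3.7-.4,z);print('scene now px expected top centre',z,proj('scene',k))
print('start expected',proj('scene',[.49256,-.08504,.111]))
a=cv2.imread('pics/scene0.png')
b=arm.read_camera('scene')[:,:,::-1]
c=lambda im:cv2.resize(im[170:210,275:325],None,fx=10,fy=10,interpolation=cv2.INTER_CUBIC)
cv2.imwrite('pics/cmp.png',np.hstack([c(a)[:, :390],c(b)[:, :390]]))
```

```text
[ 0.48893614 -0.05842365  0.111     ] moved [-3.62385702e-03  2.66163505e-02 -1.38777878e-17]
scene now px expected top centre 0.111 [299.23988514 181.85459856]
scene now px expected top centre 0.119 [299.66902128 179.19535829]
start expected [293.28531125 187.46319115]
```

View pics/cmp.png

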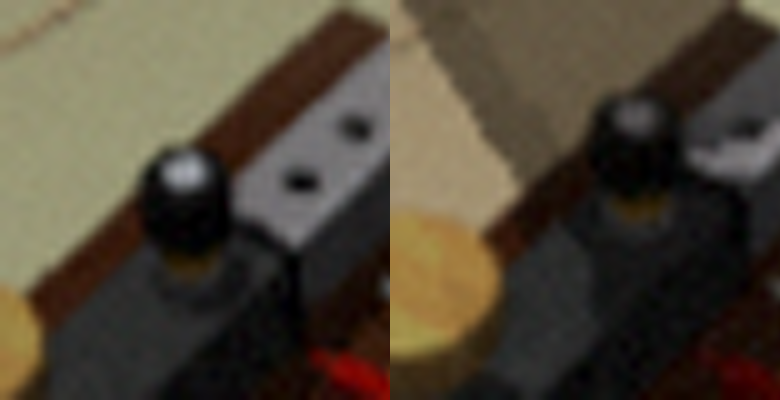

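```bash
python3 -c "
from cell import arm
print(arm.close_job(),arm.state()['t'])"
```

```text
the job is handed in; nothing more can be done
the job is handed in; nothing more can be done
```

The stand is set to your size: the pin is in the hole the red clip marks, and I handed the job in at about 10 s.

**What I did:** I gripped the knob, drew the pin up about 10 mm and slid the sleeve about 18 mm. I then lowered the pin onto the tube and felt along in small steps. The pin dropped into the hole about 26 to 27 mm from the start, roughly 5 to 6 mm past the red clip's centre. I lowered it home, opened the fingers and backed off about 120 mm straight up.

**Last checks:**
- **Pin home:** The gripper was at its starting grip height (85 mm) before I let go. In the scene camera the knob's top had shifted by (5.9, -5.5) pixels. A fully home pin should give (5.95, -5.6), and one still resting on the tube would sit about 2.7 pixels higher.
- **Right hole:** The wrist camera shows the knob moved about 27 mm, which fits the first hole after the start, the only one within 7 mm of the red clip.
- **Forces:** Readings during the slide stayed under about 5 N sideways and 9 N vertically. They were near zero after letting go.
- **Other items:** I touched nothing else. The clips, brush and tin look unmoved; I did not measure them or the rest again.

**Worth noting:** Once the pin was riding on the tube, my first small steps did not move the sleeve and tilted the tool about 0.5°. I corrected both before the pin reached the hole.

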